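# Stack the long plates with a cork sheet between

### The arm

A 7-joint arm with a two-finger parallel gripper is mounted at the origin on the work surface. World frame = base frame: x ahead of the robot, y to its left, z up, the work surface at z = 0. Lengths are in m, angles in rad, forces in N, time in s.
With the tool pointing down it reaches from about 0.4 to 0.85 m from the base axis. Payload 10.4 kg.
Tool frame: the origin (TCP) lies between the finger pads; the fingertips stand manip.tip_extent ahead of it and the grasp point (between the pads) lies 6 mm ahead of it (manip.tip_extent is the distance from the TCP to the fingertips, in m); z points along the fingers, y is the line along which they close (so a half turn about z gives the same grasp; the last joint's range is limited). The gripper opens to 85 mm and grips with 20 to 120 N. Pads are 22 mm wide; open, the fingers measure 114 mm over their backs; the gripper's body (76 mm by 85 mm) begins 54 mm behind the grasp point. The pads swing forward as they close: fully open they stand 13 mm farther back than shut.
Start: joints at [-1.356, 0.332, -0.065, 1.46, 0.022, 1.35, -0.088], TCP at [0.147, 0.607, 0.256] pointing down, gripper open.
Joint ranges: [-2.6, 2.6], [-0.5, 2.12], [-1.47, 1.34], [0.16, 2.42], [-1.27, 4.41], [0.06, 2.06], [-2.6, 2.6]. Speed limits (rad/s): [2.22, 2.22, 2.79, 2.79, 3.14, 3.14, 3.14].

### API

Orientations are given as a unit quaternion [x, y, z, w].
In Python, from workcell import get_obs, optics, workorder, manip gives the robot as it stands.
- The arm moves only by the tool jog_arm, never from a script. Its argument "increments" is a list of rows, each a list of 7 numbers: the shift along the tool's x, y, z in m, then the turn, a rotation vector about the tool's x, y, z in rad, then the opening, from -1 (shut) to 1 (fully open). A call has 1 to 5 rows; each row is the pose to reach, as a shift and turn from the pose commanded when the call began, along the tool's axes at that moment; what a row does not reach only later rows make up. A row lasts 1/12 s, in which the tool goes at most 41.7 mm and 7.16 degrees, less where a joint would pass 70% of its speed; a pose out of reach is approached as far as the arm can. A call with a gripper value outside its range is refused whole. The fingers move at their own pace and stop on an object; "grip_force" is the grip in N (left out, the last holds). Time passes only in rows, so rows that repeat a pose let the fingers close. It gives the time, the measured TCP pose, the force, the opening and the grip force at its end, in the units of the state.
- get_obs(): the state, without advancing time (a new reading comes with each control period).
- optics.camera(name): name is "scene" or "top" or "wrist"; returns a dict with "color" (420x560x3 uint8, red, green, blue), "depth" (420x560 float32, m along the optical axis (not along the pixel's ray), 0 where there is no reading), "K" (3x3 intrinsics, pixels), "R" (3x3) and "t" (3): a world point X has camera coordinates R X + t. Camera axes: x right, y down, z forward; pixel columns grow to the right and rows downward; lengths in m; the calibration is good to about 2 mm. The wrist camera is an equidistant fisheye: a pixel r from the principal point sees the ray r / f radians off the axis. A picture is of the moment at which its call begins.
- workorder.hand_in(): hands the job in; it is judged then, once.
The state is a dict: "clock": time; "joint_pos": joint angles; "joint_velocities": joint speeds; "tau": joint torques, N m; "position": TCP position; "ee_rot": TCP orientation; "ft_force": force on the tool from outside, world axes, zero at the start; "torque": the same for the moment, N m; "grip_width": opening from 0.0 (shut) to 1.0 (fully open); "grasp_force": force on a finger pad.
Only numpy, scipy, OpenCV 4.12 (cv2) and the standard library are available. Lean on these libraries where they do the work, as an engineer would, in place of code of your own. Each camera call takes 0.05 s, during which the arm holds its last target. There are 200 camera calls.

### The job

Put the long plates together for the cupboard: first take the jam jar off the plate on the tray and stand it upright in the middle of the saucer, then lay the cork sheet squarely on that plate so that it covers it, and gently set the other long plate squarely on the cork, right way up. Keep the jar upright all the while, never let the two plates touch each other, leave the lower plate where it lies on the tray, and do not disturb anything else on the table.

Things in the scene. Friction and masses are not known exactly. Their poses are not given: they have to be found in the camera images.
- lower_plate: The plate on the tray, which stays there: long stoneware plate, 180 (x) x 60 (y) mm, 15 mm high, 0.26 kg: foot 150 x 36 x 5 mm, body from 5 to 11 mm up, rim 4 mm wide with its top at 15 mm; well 172 x 52 mm, floor at 11 mm. Origin: centre of its underside. Lies along the tray's y, 30 mm to the robot's side of its middle.
- upper_plate: The plate to be stacked: long stoneware plate, 180 (x) x 60 (y) mm, 15 mm high, 0.26 kg: foot 150 x 36 x 5 mm, body from 5 to 11 mm up, rim 4 mm wide with its top at 15 mm; well 172 x 52 mm, floor at 11 mm. Origin: centre of its underside. On the bare table, left or right of the tray; otherwise the same as the other.
- cork_sheet: The separator: a flat stiff cork sheet, 184 mm long (its x), 66 mm wide (its y), 10 mm thick, about 40 g. Lies on the table, on the other side of the tray from the plate to be stacked. Origin: centre of its underside. On the plate it rests on the rim, 15 mm above the plate's underside, and stands out 2 to 3 mm all round.
- jam_jar: Small closed jam jar, 46 mm across, 66 mm high, metal cap on top, about 0.14 kg. At first it stands in the well of the plate on the tray, anywhere along it (up to 55 mm from its middle). Origin: centre of its underside.
- saucer: Round saucer, 124 mm across its rim, 16 mm high, loose on the table in one of two places beyond and to the left or right of the tray; its inner floor is flat to about 34 mm from the centre and 5 mm above its underside. Origin: centre of its underside.
- tray: Low wooden serving tray, fixed, 230 mm (its x, away from the robot) by 290 mm (its y); floor 8 mm above the table, rim 8 mm thick with its top 22 mm above the table; over each y end a 110 mm wooden bar handle, its top 45 mm above the table. Origin: centre of its underside on the table.
- egg_cup: Bystander: white egg cup, 48 mm across, 55 mm high, on the far half of the tray. Origin: centre of its underside.
- pepper_pot: Bystander: glass pepper pot, 38 mm across, 75 mm high, on the far half of the tray. Origin: centre of its underside.
- avocado: Bystander: avocado lying on the table, about 100 mm long (54 mm at most from its origin), 64 mm across, in whichever far place the saucer is not. Origin: centre of its underside.
- sugar_shaker: Bystander: glass sugar shaker with metal top, 68 mm across, 135 mm high, close in front of the robot. Origin: centre of its underside.
- mug: Bystander: white mug, 82 mm across, 92 mm high, with a handle on its y side reaching 69 mm from the axis and cutlery standing in it up to 130 mm high, close in front of the robot. Origin: centre of its underside.
- milk_bottle: Bystander: white milk bottle, 72 mm across, 190 mm high, beyond the far left corner of the tray. Origin: centre of its underside.
Not all that is in view belongs to the job. What is shaped like the jam_jar but red is not meant.

How it is judged:
On the way, in this order (a step that is already met when the one before it is completed fails the run):
1. the jam jar is off the plate and stands upright on the saucer, released (horizontal distance between jam_jar and saucer below 0.025 m and height (world z) of jam_jar below 0.022 m and angle between jam_jar's own z axis and vertical below 0.12 rad and contact force between jam_jar and saucer above 0.3 N and contact force between the fingers and jam_jar below 0.1 N), for 0.2 s.
2. the cork sheet lies flat and square on the plate on the tray, released, the other plate not yet on it (x of cork_sheet in the frame of lower_plate between -0.012 and 0.012 m and y of cork_sheet in the frame of lower_plate between -0.01 and 0.01 m and z of cork_sheet in the frame of lower_plate between 0.011 and 0.019 m and angle between the x axis of cork_sheet and the x axis of lower_plate, either way round below 0.12 rad and contact force between each of the fingers, upper_plate and cork_sheet below 0.1 N), for 0.2 s.
3. the other plate stands flat and square on the cork sheet, released (x of upper_plate in the frame of lower_plate between -0.014 and 0.014 m and y of upper_plate in the frame of lower_plate between -0.012 and 0.012 m and z of upper_plate in the frame of lower_plate between 0.02 and 0.03 m and angle between the x axis of each of upper_plate, cork_sheet and the x axis of lower_plate, either way round below 0.12 rad and angle between upper_plate's own z axis and vertical below 0.08 rad and x of cork_sheet in the frame of lower_plate between -0.012 and 0.012 m and y of cork_sheet in the frame of lower_plate between -0.01 and 0.01 m and z of cork_sheet in the frame of lower_plate between 0.011 and 0.019 m and contact force between the fingers and upper_plate below 0.1 N and contact force between upper_plate and cork_sheet above 0.5 N), for 0.2 s.
At the end, for the whole second after the job is handed in: Jar upright on the saucer, within 25 mm of its centre; cork flat on the lower plate (12 mm lengthwise, 10 mm crosswise, 0.12 rad); other plate flat on the cork, right way up (14 mm, 12 mm, 0.12 rad from the lower plate); lower plate within 20 mm of its start; all at rest (horizontal distance between jam_jar and saucer below 0.025 m and height (world z) of jam_jar below 0.022 m and angle between jam_jar's own z axis and vertical below 0.12 rad and contact force between jam_jar and saucer above 0.3 N and x of cork_sheet in the frame of lower_plate between -0.012 and 0.012 m and y of cork_sheet in the frame of lower_plate between -0.01 and 0.01 m and z of cork_sheet in the frame of lower_plate between 0.011 and 0.019 m and angle between the x axis of each of cork_sheet, upper_plate and the x axis of lower_plate, either way round below 0.12 rad and x of upper_plate in the frame of lower_plate between -0.014 and 0.014 m and y of upper_plate in the frame of lower_plate between -0.012 and 0.012 m and z of upper_plate in the frame of lower_plate between 0.02 and 0.03 m and angle between upper_plate's own z axis and vertical below 0.08 rad and linear speed of each of jam_jar, cork_sheet, upper_plate below 0.02 m/s and contact force between upper_plate and cork_sheet above 0.5 N and distance of lower_plate from where it was at the start of the episode below 0.02 m); the robot touches nothing.
It fails at once if the jam jar is tilted more than 0.5 rad (angle between jam_jar's own z axis and vertical above 0.5 rad).
It fails at once if the two plates touch each other (contact force between upper_plate and lower_plate above 0.5 N).
It fails at once if the plate to be stacked is dropped (falls more than about 10 mm out of the grip) or banged down on the cork sheet (more than 45 N) (contact force between upper_plate and cork_sheet above 45 N or (linear speed of upper_plate above 0.45 m/s and contact force between the fingers and upper_plate below 0.1 N)).
It fails at once if the lower plate or the saucer is moved more than 30 mm (distance of any of lower_plate, saucer from where it was at the start of the episode above 0.03 m).
It fails at once if a bystander (egg cup, pepper pot, avocado, sugar shaker, mug, milk bottle) is moved more than 25 mm or tipped over (distance of any of egg_cup, pepper_pot, avocado, sugar_shaker, mug, milk_bottle from where it was at the start of the episode above 0.025 m or angle between any of egg_cup, pepper_pot, avocado, sugar_shaker, mug, milk_bottle's own z axis and vertical above 0.5 rad).
It also fails if it takes over 72 s, if anything falls off the work surface, if the arm or the gripper's body presses on something with over 40 N, if the wrist force passes 120 N, or if a joint passes its speed limit or range.

## Working session

There is one attempt and no reset: what is moved stays moved. The work goes in short steps, Python scripts to look and compute and a tool call to move; the robot and the scene stay as the last step left them, time stands still between calls to the robot, and variables do not carry over. Pictures are saved under pics/ and viewed, at most 10 in all, crops included, and the job is handed in when it is done.

Besides the shell and the picture viewer there is one more tool, called after "Call:" as name([rows], argument=value, ...), one row to a line, values as JSON. jog_arm: Moves the arm, as the interface text tells. Its arguments: {"type":"object","properties":{"increments":{"type":"array"},"grip_force":{"type":"number"}},"required":["increments"]}

```bash
ls; mkdir -p pics; python3 - <<'E'
from workcell import get_obs, optics, workorder, manip
import cv2, numpy as np
print(get_obs()); print([ (a,getattr(manip,a)) for a in dir(manip) if a[0]!='_'])
for n in ("scene","top"):
    c=optics.camera(n); np.savez(f'pics/{n}0.npz',**c); cv2.imwrite(f'pics/{n}0.png',c['color'][:,:,::-1])
    print(n,c['K'].tolist(),c['R'].round(4).tolist(),c['t'].round(4).tolist())
E
```

```text
pics
{'clock': 0.0, 'joint_pos': array([-1.35560765,  0.33287271, -0.06470367,  1.46095641,  0.02160642,
        1.34986298, -0.0885118 ]), 'joint_velocities': array([ 0.00062638, -0.00013033, -0.00100881,  0.0019789 ,  0.00029026,
        0.00107026,  0.00044914]), 'tau': array([ 4.57377373e-04, -6.25437999e+01,  4.96324373e-02, -3.91612887e+01,
        1.62603561e-02,  9.81750054e-03, -2.48290945e-05]), 'position': array([0.14714532, 0.60708701, 0.25550818]), 'ee_rot': array([ 1.18607256e-01,  9.92940998e-01, -7.00139519e-04, -4.87162047e-05]), 'ft_force': array([-0.27705669,  0.42250693, -0.8110014 ]), 'torque': array([-0.04812781, -0.0451619 ,  0.02957807]), 'grasp_force': 0.0, 'grip_width': 1.0040832431384838}
[('MotionError', <class 'workcell.MotionError'>), ('tip_extent', 0.025)]
scene [[387.71379830558124, 0.0, 278.7119506697589], [0.0, 387.71379830558124, 209.98190645355632], [0.0, 0.0, 1.0]] [[0.193, 0.9812, -0.0064], [0.8143, -0.1639, -0.5568], [-0.5473, 0.1022, -0.8306]] [-0.1108, -0.4253, 1.2271]
top [[395.9678075066115, 0.0, 284.38312296977927], [0.0, 395.9678075066115, 212.6469131406043], [0.0, 0.0, 1.0]] [[-0.0037, -1.0, 0.0023], [-0.9966, 0.0035, -0.0819], [0.0819, -0.0026, -0.9966]] [0.0206, 0.5959, 1.1214]
```

View pics/top0.png

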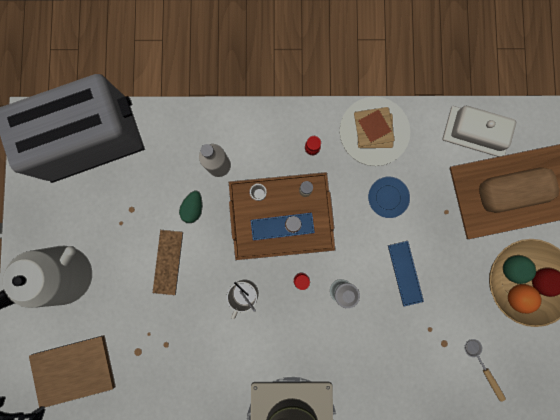

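View pics/scene0.png

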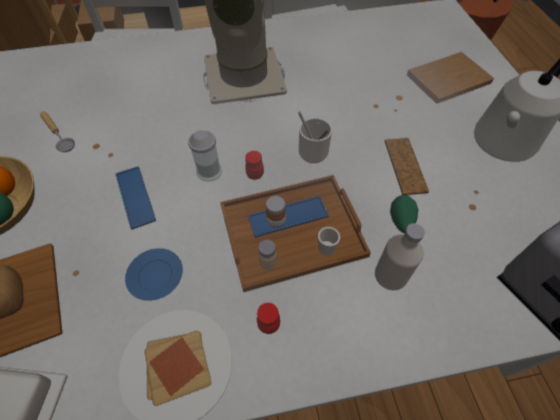

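The top view shows the lower plate (283,226) with the jar (293,224) on it, the saucer (389,197), the upper plate (405,273) and the cork (168,262). Egg cup, pepper pot, avocado, mug, sugar shaker, bottle and the red decoys are also there. The scene view agrees: jar (276,210), saucer (154,274), upper plate (135,197), cork (406,165).

```bash
cat > h.py <<'E'
import numpy as np, cv2
from workcell import get_obs, optics
from scipy.spatial.transform import Rotation as Ro
def grab(n,tag):
    c=optics.camera(n); np.savez(f'pics/{n}{tag}.npz',**c); return c
def world(c):
    h,w=c['depth'].shape; v,u=np.mgrid[:h,:w]; K=c['K']; d=c['depth']
    P=np.stack([(u-K[0,2])/K[0,0]*d,(v-K[1,2])/K[1,1]*d,d],-1)
    return (P-c['t'])@c['R']
def proj(c,X):
    q=c['R']@np.asarray(X,float)+c['t']; return (c['K']@(q/q[2]))[:2]
def rayz(c,uv,z):
    d=c['R'].T@np.linalg.inv(c['K'])@np.array([uv[0],uv[1],1.]); o=-c['R'].T@c['t']
    return o+d*(z-o[2])/d[2]
def rect(xy):
    (c,s,a)=cv2.minAreaRect((np.asarray(xy)*1000).astype(np.float32))
    if s[0]<s[1]: s=s[::-1]; a+=90
    a=(a+90)%180-90
    return np.round([*c,*s,a],1)
def masks(c):
    hsv=cv2.cvtColor(c['color'],cv2.COLOR_RGB2HSV)
    b=cv2.inRange(hsv,(95,90,40),(125,255,255))
    k=cv2.inRange(hsv,(6,60,60),(22,200,190))
    return b,k
def comps(m,amin=150):
    n,l,s,ce=cv2.connectedComponentsWithStats(m)
    return [(ce[i],s[i],l==i) for i in range(1,n) if s[i,4]>amin]
E
python3 - <<'E'
from h import *
for n in ('top','scene'):
    c=dict(np.load(f'pics/{n}0.npz')); W=world(c); b,k=masks(c)
    print(n)
    for nm,m in (('blue',b),('cork',k)):
        for ce,s,mm in comps(m):
            P=W[mm&(c['depth']>0)]
            P=P[(P[:,2]<.08)]
            if len(P)<100 or not(.2<P[:,0].mean()<.9 and abs(P[:,1].mean())<.45): continue
            print(nm,ce.round(1),s[4],'z%',np.percentile(P[:,2]*1000,[5,50,95]).round(1),'rect',rect(P[:,:2]))
    # all compact tall things: heights map
    H=((W[...,2]>.035)&(W[...,2]<.25)&(W[...,0]>.2)&(W[...,0]<.9)&(abs(W[...,1])<.42)&(c['depth']>0)).astype(np.uint8)*255
    for ce,s,mm in comps(H,60):
        P=W[mm]; zt=np.percentile(P[:,2],95); T=P[P[:,2]>zt-.008]
        print('tall',ce.round(0),s[4],'ztop',round(zt,4),'xy',T[:,:2].mean(0).round(4),'ext',np.ptp(T[:,:2],axis=0).round(3), 'allrange',P[:,:2].min(0).round(3),P[:,:2].max(0).round(3))
E
```

```text
top
blue [388.5 197. ] 1291 z% [ 3.4 10.3 17.2] rect [ 641.8 -286.5  118.4  115.4   -0.9]
blue [279.7 226.5] 997 z% [16.  20.2 25. ] rect [557.5  25.  177.5  58.  -83.1]
blue [405.3 273.4] 1248 z% [ 8.1 12.2 16.8] rect [ 420.7 -329.4  177.4   59.2   13.3]
cork [374.4 128. ] 1398 z% [27.2 41.8 46.3] rect [ 841.3 -247.1  117.   114.2    6.4]
cork [281.3 215.3] 6153 z% [ 5.2  9.3 26.3] rect [588.3  30.9 296.7 229.5 -84.9]
cork [167.2 262.1] 1431 z% [ 7.4 10.7 14.3] rect [455.3 358.3 182.6  67.2  -5.6]
tall [374. 126.] 1243 ztop 0.0464 xy [ 0.8463 -0.2428] ext [0.11  0.115] allrange [ 0.79  -0.301] [ 0.9   -0.185]
tall [313. 144.] 215 ztop 0.0692 xy [ 0.7914 -0.0645] ext [0.039 0.037] allrange [ 0.77  -0.086] [ 0.811 -0.042]
tall [214. 159.] 726 ztop 0.1916 xy [0.7404 0.2127] ext [0.031 0.031] allrange [0.705 0.178] [0.775 0.247]
tall [306. 188.] 157 ztop 0.0865 xy [ 0.6623 -0.0426] ext [0.034 0.031] allrange [ 0.644 -0.06 ] [ 0.679 -0.026]
tall [258. 191.] 117 ztop 0.0661 xy [0.6534 0.0928] ext [0.043 0.045] allrange [0.631 0.07 ] [0.674 0.115]
tall [191. 207.] 550 ztop 0.0625 xy [0.607
[... 1748 characters left out ...]
ge [0.568 0.177] [0.777 0.317]
tall [275. 210.] 502 ztop 0.0893 xy [ 0.5631 -0.0056] ext [0.041 0.04 ] allrange [ 0.542 -0.029] [0.585 0.016]
tall [231. 239.] 207 ztop 0.0488 xy [ 0.6054 -0.1124] ext [0.107 0.018] allrange [ 0.55  -0.122] [ 0.657 -0.103]
tall [328. 238.] 357 ztop 0.0668 xy [0.6519 0.093 ] ext [0.049 0.046] allrange [0.628 0.07 ] [0.677 0.116]
tall [267. 252.] 399 ztop 0.0868 xy [ 0.6637 -0.0426] ext [0.034 0.033] allrange [ 0.646 -0.061] [ 0.681 -0.024]
tall [268. 315.] 511 ztop 0.0702 xy [ 0.7929 -0.0646] ext [0.042 0.041] allrange [ 0.771 -0.086] [ 0.814 -0.042]
tall [177. 366.] 3411 ztop 0.047 xy [ 0.8496 -0.2423] ext [0.111 0.116] allrange [ 0.789 -0.301] [ 0.9   -0.185]
```

Call:
jog_arm([
  [-0.0274,-0.0248,0,0,0,0,1],
  [-0.0548,-0.0497,0,0,0,0,1],
  [-0.0822,-0.0745,0,0,0,0,1],
  [-0.1096,-0.0994,0,0,0,0,1],
  [-0.137,-0.1242,0,0,0,0,1],
])

```text
clock: 0.52
position: [0.2518, 0.4527, 0.2559]
ee_rot: [0.119, 0.993, -0.0, -0.0]
ft_force: [1.2, 0.1, -0.1]
grip_width: 1.0
grasp_force: 0.0
```

Call:
jog_arm([
  [-0.0274,-0.0248,0,0,0,0,1],
  [-0.0548,-0.0497,0,0,0,0,1],
  [-0.0822,-0.0745,0,0,0,0,1],
  [-0.1096,-0.0994,0,0,0,0,1],
  [-0.137,-0.1242,0,0,0,0,1],
])

```text
clock: 0.93
position: [0.3555, 0.2997, 0.2562]
ee_rot: [0.119, 0.993, 0.0, -0.0]
ft_force: [0.7, 0.1, -0.3]
grip_width: 1.0
grasp_force: 0.0
```

Call:
jog_arm([
  [-0.0274,-0.0248,0.005,0,0,0,1],
  [-0.0548,-0.0497,0.01,0,0,0,1],
  [-0.0822,-0.0745,0.015,0,0,0,1],
  [-0.1096,-0.0994,0.02,0,0,0,1],
  [-0.137,-0.1242,0.025,0,0,0,1],
])

```text
clock: 1.35
position: [0.4594, 0.1467, 0.231]
ee_rot: [0.119, 0.993, 0.0, -0.0]
ft_force: [1.6, 1.7, -0.0]
grip_width: 1.0
grasp_force: 0.0
```

Call:
jog_arm([
  [-0.0274,-0.0248,0.005,0,0,0,1],
  [-0.0548,-0.0497,0.01,0,0,0,1],
  [-0.0822,-0.0745,0.015,0,0,0,1],
  [-0.1096,-0.0994,0.02,0,0,0,1],
  [-0.137,-0.1242,0.025,0,0,0,1],
])

```text
clock: 1.77
position: [0.5634, -0.0061, 0.2059]
ee_rot: [0.118, 0.993, 0.0, -0.0]
ft_force: [0.2, 0.3, 0.1]
grip_width: 0.999
grasp_force: 0.0
```

Call:
jog_arm([
  [0,0,0.035,0,0,0,1],
  [0,0,0.07,0,0,0,1],
  [0,0,0.105,0,0,0,1],
  [0,0,0.135,0,0,0,1],
  [0,0,0.145,0,0,0,1],
], grip_force=35)

```text
clock: 2.18
position: [0.5599, -0.0045, 0.0568]
ee_rot: [0.119, 0.993, -0.001, -0.003]
ft_force: [-1.2, 0.4, -0.2]
grip_width: 1.001
grasp_force: 0.0
```

Call:
jog_arm([
  [0,0,0,0,0,0,-1],
  [0,0,0,0,0,0,-1],
  [0,0,0,0,0,0,-1],
  [0,0,0,0,0,0,-1],
  [0,0,0,0,0,0,-1],
], grip_force=35)

```text
clock: 2.6
position: [0.5641, -0.0045, 0.0636]
ee_rot: [0.119, 0.993, 0.001, 0.002]
ft_force: [-1.5, -0.6, 6.7]
grip_width: 0.519
grasp_force: 35.5
```

Call:
jog_arm([
  [0,0,0,0,0,0,-1],
  [0,0,0,0,0,0,-1],
  [0,0,0,0,0,0,-1],
  [0,0,0,0,0,0,-1],
], grip_force=35)

```text
clock: 2.93
position: [0.5642, -0.0045, 0.0636]
ee_rot: [0.119, 0.993, 0.001, 0.002]
ft_force: [-1.1, -0.4, 7.5]
grip_width: 0.522
grasp_force: 35.5
```

Call:
jog_arm([
  [0,0,-0.01,0,0,0,-1],
  [0,0,-0.028,0,0,0,-1],
  [0,0,-0.05,0,0,0,-1],
  [0,0,-0.072,0,0,0,-1],
  [0,0,-0.08,0,0,0,-1],
])

```text
clock: 3.35
position: [0.5644, -0.0045, 0.1456]
ee_rot: [0.119, 0.993, 0.001, 0.003]
ft_force: [1.8, 0.2, -1.6]
grip_width: 0.518
grasp_force: 36.4
```

Call:
jog_arm([
  [-0.009,-0.016,0,0,0,0,-1],
  [-0.023,-0.04,0,0,0,0,-1],
  [-0.039,-0.0685,0,0,0,0,-1],
  [-0.055,-0.097,0,0,0,0,-1],
  [-0.0718,-0.1273,0,0,0,0,-1],
])

```text
clock: 3.77
position: [0.6029, -0.1457, 0.1417]
ee_rot: [0.118, 0.993, 0.0, 0.0]
ft_force: [0.3, 0.1, -1.3]
grip_width: 0.517
grasp_force: 36.4
```

Call:
jog_arm([
  [-0.016,-0.0285,0,0,0,0,-1],
  [-0.032,-0.057,0,0,0,0,-1],
  [-0.049,-0.087,0,0,0,0,-1],
  [-0.063,-0.1115,0,0,0,0,-1],
  [-0.0719,-0.1273,0,0,0,0,-1],
])

```text
clock: 4.18
position: [0.6421, -0.2894, 0.1414]
ee_rot: [0.12, 0.993, -0.001, 0.0]
ft_force: [0.6, -0.6, -0.8]
grip_width: 0.515
grasp_force: 36.4
```

Call:
jog_arm([
  [0,0,0.01,0,0,0,-1],
  [0,0,0.03,0,0,0,-1],
  [0,0,0.05,0,0,0,-1],
  [0,0,0.065,0,0,0,-1],
  [0,0,0.075,0,0,0,-1],
])

```text
clock: 4.6
position: [0.6418, -0.2846, 0.0642]
ee_rot: [0.118, 0.993, 0.001, -0.001]
ft_force: [0.4, -0.0, -1.5]
grip_width: 0.518
grasp_force: 36.4
```

Call:
jog_arm([
  [0,0,0.003,0,0,0,-1],
  [0,0,0.006,0,0,0,-1],
  [0,0,0.009,0,0,0,-1],
  [0,0,0.011,0,0,0,-1],
  [0,0,0.012,0,0,0,-1],
])

```text
clock: 5.02
position: [0.6428, -0.2858, 0.0548]
ee_rot: [0.119, 0.993, -0.0, 0.0]
ft_force: [0.8, -0.9, -1.5]
grip_width: 0.519
grasp_force: 36.4
```

Call:
jog_arm([
  [0,0,0.001,0,0,0,-1],
  [0,0,0.002,0,0,0,-1],
  [0,0,0.003,0,0,0,-1],
  [0,0,0.003,0,0,0,-1],
])

```text
clock: 5.35
position: [0.6424, -0.2857, 0.0512]
ee_rot: [0.119, 0.993, 0.0, -0.0]
ft_force: [-0.5, -0.5, -2.0]
grip_width: 0.515
grasp_force: 36.4
```

Call:
jog_arm([
  [0,0,0.001,0,0,0,-1],
  [0,0,0.002,0,0,0,-1],
  [0,0,0.002,0,0,0,-1],
])

```text
clock: 5.6
position: [0.6426, -0.2858, 0.0498]
ee_rot: [0.119, 0.993, 0.0, 0.0]
ft_force: [-1.3, 2.1, 4.3]
grip_width: 0.514
grasp_force: 36.8
```

```bash
python3 - <<'E'
from h import *
print(get_obs()['position'].round(4),get_obs()['ft_force'].round(1))
c=grab('scene','1'); cv2.imwrite('pics/j1.png',cv2.resize(c['color'][210:330,80:240,::-1],None,fx=4,fy=4,interpolation=2))
E
```

```text
[ 0.6426 -0.2858  0.0498] [-1.3  2.1  4.3]
```

Contact is felt (+6 N), so I'll release the jar and rise.

Call:
jog_arm([
  [0,0,0,0,0,0,0.6],
  [0,0,0,0,0,0,1],
  [0,0,0,0,0,0,1],
  [0,0,0,0,0,0,1],
  [0,0,0,0,0,0,1],
])

```text
clock: 6.07
position: [0.6425, -0.2857, 0.0492]
ee_rot: [0.119, 0.993, 0.0, -0.0]
ft_force: [-0.3, 0.2, -0.3]
grip_width: 0.997
grasp_force: 0.0
```

Call:
jog_arm([
  [0,0,-0.01,0,0,0,1],
  [0,0,-0.035,0,0,0,1],
  [0,0,-0.07,0,0,0,1],
  [0,0,-0.11,0,0,0,1],
  [0,0,-0.15,0,0,0,1],
])

```text
clock: 6.48
position: [0.642, -0.2857, 0.2015]
ee_rot: [0.119, 0.993, -0.0, -0.0]
ft_force: [0.4, -0.4, -0.3]
grip_width: 1.005
grasp_force: 0.0
```

```bash
python3 - <<'E'
from h import *
c=grab('scene','2'); W=world(c)
m=(W[...,2]>.03)&(W[...,2]<.11)&(np.hypot(W[...,0]-.6425,W[...,1]+.286)<.06)&(c['depth']>0)
P=W[m];z=np.percentile(P[:,2],95);T=P[P[:,2]>z-.005];print(z,T.mean(0),np.ptp(T,axis=0))
b,k=masks(c)
for ce,s,mm in comps(b): 
    P=W[mm];print(ce.round(0),rect(P[:,:2]),np.median(P[:,2]))
cv2.imwrite('pics/s2.png',c['color'][:,:,::-1])
E
```

```text
0.07464602409820678 [ 0.6413501  -0.28454005  0.07320382] [0.04115484 0.04031971 0.00664439]
[134. 183.] [ 688.9 -226.5  753.7   43.4   18.5] 0.01381520260367946
[287. 216.] [781.5  15.2 524.3 180.3  -2.5] 0.021969585417736876
[154. 277.] [ 800.6 -178.9  498.4  118.    34.5] 0.013516655194150842
```

View pics/s2.png

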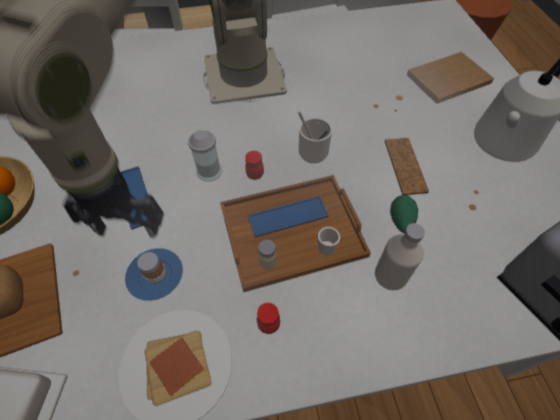

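Jar stands upright in the saucer centre (150,266) and the lower plate is now bare (288,215). Next I'll measure the lower plate again and move to the cork.

```bash
python3 - <<'E'
from h import *
for n in ('scene','top'):
    c=grab(n,'3'); W=world(c); b,k=masks(c)
    for m in (b,k):
      for ce,s,mm in comps(m):
        P=W[mm&(c['depth']>0)&(W[...,2]<.06)&(W[...,2]>0)]
        if len(P)<200: continue
        r=rect(P[:,:2])
        if 170<r[2]<195 and 50<r[3]<72: print(n,r,np.percentile(P[:,2],[5,50,95]).round(4))
E
```

```text
scene [558.7  24.4 176.2  59.  -82.9] [0.0196 0.0219 0.0254]
scene [456.1 357.6 183.9  68.   -5.6] [0.0104 0.0131 0.0154]
top [557.5  25.2 176.9  57.8 -83.5] [0.0164 0.0201 0.025 ]
top [455.4 358.7 182.4  67.7  -6. ] [0.007  0.0108 0.0147]
```

Call:
jog_arm([
  [0.0167,0.0291,0,0,0,0,1],
  [0.0333,0.0582,0,0,0,0,1],
  [0.05,0.0872,0,0,0,0,1],
  [0.0666,0.1163,0,0,0,0,1],
  [0.0833,0.1454,0,0,0,0,1],
])

```text
clock: 7.05
position: [0.5946, -0.1232, 0.1985]
ee_rot: [0.119, 0.993, 0.0, -0.001]
ft_force: [0.4, -0.2, 0.9]
grip_width: 1.001
grasp_force: 0.0
```

Call:
jog_arm([
  [0.0167,0.0291,0,0,0,0,1],
  [0.0333,0.0582,0,0,0,0,1],
  [0.05,0.0872,0,0,0,0,1],
  [0.0666,0.1163,0,0,0,0,1],
  [0.0833,0.1454,0,0,0,0,1],
])

```text
clock: 7.47
position: [0.5479, 0.0375, 0.1988]
ee_rot: [0.119, 0.993, -0.0, -0.0]
ft_force: [0.4, 0.4, 0.4]
grip_width: 0.999
grasp_force: 0.0
```

Call:
jog_arm([
  [0.0167,0.0291,0,0,0,0,1],
  [0.0333,0.0582,0,0,0,0,1],
  [0.05,0.0872,0,0,0,0,1],
  [0.0666,0.1163,0,0,0,0,1],
  [0.0833,0.1454,0,0,0,0,1],
])

```text
clock: 7.88
position: [0.5012, 0.1984, 0.1989]
ee_rot: [0.119, 0.993, -0.0, -0.0]
ft_force: [0.5, 0.5, 0.1]
grip_width: 0.998
grasp_force: 0.0
```

Call:
jog_arm([
  [0.0167,0.0291,0,0,0,-0.028,1],
  [0.0333,0.0582,0,0,0,-0.056,1],
  [0.05,0.0872,0,0,0,-0.084,1],
  [0.0666,0.1163,0,0,0,-0.112,1],
  [0.0833,0.1454,0,0,0,-0.138,1],
])

```text
clock: 8.3
position: [0.4546, 0.3592, 0.1988]
ee_rot: [0.049, 0.999, -0.0, -0.0]
ft_force: [1.4, -0.3, -0.8]
grip_width: 1.0
grasp_force: 0.0
```

Call:
jog_arm([
  [0,0,0.03,0,0,0,1],
  [0,0,0.06,0,0,0,1],
  [0,0,0.09,0,0,0,1],
  [0,0,0.115,0,0,0,1],
  [0,0,0.13,0,0,0,1],
])

```text
clock: 8.72
position: [0.4539, 0.3566, 0.0657]
ee_rot: [0.05, 0.999, -0.002, -0.002]
ft_force: [0.0, -0.2, -0.0]
grip_width: 1.0
grasp_force: 0.0
```

Call:
jog_arm([
  [0,0,0,0,0,0,1],
  [0,0,0,0,0,0,1],
])

```text
clock: 8.88
position: [0.4551, 0.3574, 0.0687]
ee_rot: [0.05, 0.999, -0.001, -0.001]
ft_force: [-0.3, -0.6, 1.7]
grip_width: 1.003
grasp_force: 0.0
```

```bash
python3 - <<'E'
from h import *
o=get_obs();print(o['position'].round(4),Ro.from_quat(o['ee_rot']).as_matrix().round(4).tolist(), o['ft_force'].round(1), o['joint_pos'].round(2))
c=grab('wrist','1');print(c['K'].tolist(),c['R'].round(3).tolist(),c['t'].round(3)); cv2.imwrite('pics/w1.png',c['color'][:,:,::-1])
E
```

```text
[0.4551 0.3574 0.0687] [[-0.995, 0.0997, -0.0014], [0.0997, 0.995, -0.0016], [0.0012, -0.0017, -1.0]] [-0.3 -0.6  1.7] [-0.97  0.42  0.28  1.79 -0.13  0.95  0.83]
[[325.19226210127806, 0.0, 274.0586748324902], [0.0, 325.19226210127806, 216.8030112943165], [0.0, 0.0, 1.0]] [[0.1, 0.995, -0.001], [0.96, -0.096, 0.262], [0.261, -0.028, -0.965]] [-0.4   -0.388  0.088]
```

View pics/w1.png

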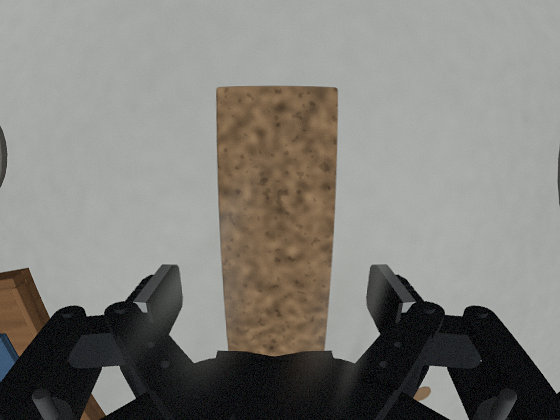

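The cork (218–338 px wide, centre 278) is centred between the fingertips (180 and 370, centre 275) and is square to them. I'll read the open fingertip height from wrist depth.

```bash
cat >> h.py <<'E'
def worldfish(c):
    h,w=c['depth'].shape; v,u=np.mgrid[:h,:w]; K=c['K']; d=c['depth']
    x=u-K[0,2]; y=v-K[1,2]; r=np.hypot(x,y)+1e-9; t=np.tan(r/K[0,0])*d
    return (np.stack([x/r*t,y/r*t,d],-1)-c['t'])@c['R']
E
python3 - <<'E'
from h import *
c=dict(np.load('pics/wrist1.npz')); W=worldfish(c); p=get_obs()['position']
for u,v in ((170,270),(177,268),(160,285),(175,290),(150,300),(378,270),(372,268),(390,285),(140,320)):
    print(u,v,W[v,u].round(4),(W[v,u]-p).round(4), c['depth'][v,u])
m=cv2.inRange(cv2.cvtColor(c['color'],cv2.COLOR_RGB2HSV),(6,60,60),(22,200,190))
for ce,s,mm in comps(m,3000):
    P=W[mm&(c['depth']>0)]; print(rect(P[:,:2]),np.percentile(P[:,2],[5,50,95]))
E
```

```text
170 270 [0.4398 0.3143 0.0675] [-0.016  -0.0437 -0.0024] 0.12909888
177 268 [0.4426 0.3145 0.0593] [-0.0133 -0.0435 -0.0105] 0.13766308
160 285 [0.4403 0.314  0.0804] [-0.0155 -0.044   0.0105] 0.11678972
175 290 [0.4497 0.3141 0.0667] [-0.0061 -0.0439 -0.0032] 0.1324336
150 300 [0.4405 0.314  0.0918] [-0.0153 -0.044   0.0219] 0.10581179
378 270 [0.449  0.4005 0.0664] [-0.0068  0.0425 -0.0035] 0.130188
372 268 [0.45   0.3992 0.0616] [-0.0058  0.0412 -0.0083] 0.13513567
390 285 [0.4486 0.4008 0.0812] [-0.0072  0.0428  0.0113] 0.11572808
140 320 [0.4397 0.316  0.1064] [-0.0161 -0.042   0.0365] 0.09150822
[450.2 358.9 171.4  67.3  -5.8] [0.00879888 0.00984143 0.01087431]
```

Call:
jog_arm([
  [0,0,0.015,0,0,0,1],
  [0,0,0.03,0,0,0,1],
  [0,0,0.042,0,0,0,1],
  [0,0,0.049,0,0,0,1],
  [0,0,0.049,0,0,0,1],
])

```text
clock: 9.35
position: [0.4552, 0.3577, 0.0196]
ee_rot: [0.05, 0.999, -0.0, -0.0]
ft_force: [0.1, -0.8, 0.0]
grip_width: 0.999
grasp_force: 0.0
```

Call:
jog_arm([
  [0,0,0,0,0,0,-1],
  [0,0,0,0,0,0,-1],
  [0,0,0,0,0,0,-1],
  [0,0,0,0,0,0,-1],
  [0,0,0,0,0,0,-1],
], grip_force=30)

```text
clock: 9.77
position: [0.4562, 0.3584, 0.0214]
ee_rot: [0.05, 0.999, 0.001, 0.001]
ft_force: [-0.6, -0.5, 7.3]
grip_width: 0.761
grasp_force: 33.9
```

Call:
jog_arm([
  [0,0,-0.006,0,0,0,-1],
  [0,0,-0.02,0,0,0,-1],
  [0,0,-0.04,0,0,0,-1],
  [0,0,-0.065,0,0,0,-1],
  [0,0,-0.08,0,0,0,-1],
])

```text
clock: 10.18
position: [0.4562, 0.3583, 0.103]
ee_rot: [0.05, 0.999, 0.001, 0.001]
ft_force: [0.2, 0.0, -0.1]
grip_width: 0.76
grasp_force: 33.4
```

Call:
jog_arm([
  [0,0,-0.02,0,0,0,-1],
  [0,0,-0.04,0,0,0,-1],
  [0,0,-0.055,0,0,0,-1],
  [0,0,-0.06,0,0,0,-1],
  [0,0,-0.06,0,0,0,-1],
])

```text
clock: 10.6
position: [0.4561, 0.3584, 0.1618]
ee_rot: [0.05, 0.999, 0.001, 0.001]
ft_force: [-1.1, -0.1, -0.4]
grip_width: 0.759
grasp_force: 33.4
```

```bash
python3 - <<'E'
from h import *
o=get_obs();print(o['position'].round(4),o['ee_rot'].round(4))
p=o['position']
for n in('top','scene'):
    c=grab(n,'4'); W=world(c); b,k=masks(c)
    for ce,s,mm in comps(k):
        P=W[mm&(c['depth']>0)&(W[...,2]<.2)&(W[...,2]>.09)&(abs(W[...,1]-.36)<.1)]
        if len(P)>100: print(n,rect(P[:,:2]),np.percentile(P[:,2],[5,50,95]).round(4))
c=grab('wrist','2');W=worldfish(c); b,k=masks(c); 
for ce,s,mm in comps(k,3000):
    P=W[mm&(c['depth']>0)]; print(s,rect(P[:,:2]),np.percentile(P[:,2],[5,50,95]).round(4))
cv2.imwrite('pics/w2.png',c['color'][:,:,::-1])
E
```

```text
[0.4561 0.3584 0.1618] [4.990e-02 9.988e-01 1.100e-03 8.000e-04]
top [506.9 353.2  79.6  67.8  -4.6] [0.1482 0.1511 0.1539]
top [400.1 362.9  74.2  63.5  -3.4] [0.148 0.151 0.154]
scene [474.1 356.7 148.6  68.3  -8.2] [0.1495 0.1519 0.1537]
[  193    67   164   292 43399] [455.3 341.7 247.2  99.5  -4.3] [0.147 0.148 0.149]
[   0  233  106   88 5424] [506.4 147.6 316.4  99.  -82.2] [0.0062 0.0081 0.0224]
```

View pics/w2.png

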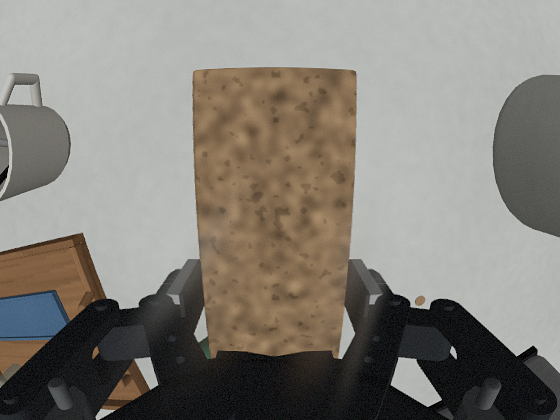

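Cork is held level between the fingers (x 195–355), and its top end (row 70) is square to the gripper. I'm carrying it over the plate while turning it.

Call:
jog_arm([
  [-0.009,-0.0215,0,0,0,0.09,-1],
  [-0.018,-0.0429,0,0,0,0.18,-1],
  [-0.0269,-0.0644,0,0,0,0.27,-1],
  [-0.0359,-0.0858,0,0,0,0.36,-1],
  [-0.0449,-0.1073,0,0,0,0.451,-1],
])

```text
clock: 11.17
position: [0.4892, 0.2454, 0.1591]
ee_rot: [0.274, 0.962, -0.001, -0.001]
ft_force: [0.1, 0.4, -0.9]
grip_width: 0.77
grasp_force: 33.4
```

Call:
jog_arm([
  [-0.0174,-0.0154,0,0,0,0.09,-1],
  [-0.0349,-0.0308,0,0,0,0.18,-1],
  [-0.0523,-0.0462,0,0,0,0.27,-1],
  [-0.0698,-0.0616,0,0,0,0.36,-1],
  [-0.0872,-0.077,0,0,0,0.451,-1],
])

```text
clock: 11.58
position: [0.5232, 0.1341, 0.1592]
ee_rot: [0.482, 0.876, -0.001, -0.0]
ft_force: [0.5, -0.4, -0.7]
grip_width: 0.761
grasp_force: 33.4
```

Call:
jog_arm([
  [-0.0224,-0.0063,0,0,0,0.09,-1],
  [-0.0448,-0.0125,0,0,0,0.18,-1],
  [-0.0672,-0.0188,0,0,0,0.27,-1],
  [-0.0896,-0.025,0,0,0,0.36,-1],
  [-0.112,-0.0313,0,0,0,0.451,-1],
])

```text
clock: 12.0
position: [0.5572, 0.0231, 0.1592]
ee_rot: [0.666, 0.746, -0.001, -0.0]
ft_force: [-0.3, 0.3, -1.6]
grip_width: 0.759
grasp_force: 33.4
```

Call:
jog_arm([
  [0,0,0.01,0,0,0,-1],
  [0,0,0.025,0,0,0,-1],
  [0,0,0.04,0,0,0,-1],
  [0,0,0.05,0,0,0,-1],
  [0,0,0.05,0,0,0,-1],
])

```text
clock: 12.42
position: [0.5558, 0.0244, 0.1074]
ee_rot: [0.664, 0.748, -0.002, -0.001]
ft_force: [0.2, 0.4, -0.2]
grip_width: 0.761
grasp_force: 33.4
```

```bash
python3 - <<'E'
from h import *
o=get_obs();R=Ro.from_quat(o['ee_rot']).as_matrix();print(o['position'].round(4),'phi',np.degrees(np.arctan2(R[1,1],R[0,1])),R[2].round(4))
for n in('top','scene'):
    c=grab(n,'5'); W=world(c); b,k=masks(c)
    m=(W[...,2]<.125)&(W[...,2]>.085)&(np.hypot(W[...,0]-.558,W[...,1]-.025)<.12)&(k>0)&(c['depth']>0)
    P=W[m]; print(n,len(P),rect(P[:,:2]),np.percentile(P[:,2],[5,50,95]).round(4))
    m=(W[...,2]<.03)&(W[...,2]>.015)&(np.hypot(W[...,0]-.558,W[...,1]-.025)<.12)&(b>0)&(c['depth']>0)
    P=W[m]; print('plate',len(P),rect(P[:,:2]) if len(P) else '')
E
```

```text
[0.5558 0.0244 0.1074] phi 6.802104595109815 [-7.0e-04 -4.6e-03 -1.0e+00]
top 259 [555.3  25.1 183.8  65.4 -83.4] [0.0932 0.0964 0.0997]
plate 0 
scene 1703 [580.1  28.5 184.9 115.5 -81.6] [0.0969 0.1    0.102 ]
plate 1091 [561.6  24.8 176.4  53.4 -83.7]
```

Call:
jog_arm([
  [0,0.001,0.015,0,0,0,-1],
  [0,0.0015,0.03,0,0,0,-1],
  [0,0.0015,0.045,0,0,0,-1],
  [0,0.0015,0.055,0,0,0,-1],
  [0,0.0015,0.06,0,0,0,-1],
])

```text
clock: 12.93
position: [0.5589, 0.0246, 0.0497]
ee_rot: [0.664, 0.748, -0.0, -0.0]
ft_force: [-0.8, -0.5, -0.7]
grip_width: 0.764
grasp_force: 33.4
```

Call:
jog_arm([
  [0,0,0.001,0,0,0,-1],
  [0,0,0.002,0,0,0,-1],
  [0,0,0.003,0,0,0,-1],
])

```text
clock: 13.18
position: [0.5597, 0.0245, 0.0481]
ee_rot: [0.664, 0.748, 0.001, 0.0]
ft_force: [-0.1, -0.4, 0.7]
grip_width: 0.758
grasp_force: 33.4
```

Call:
jog_arm([
  [0,0,0.001,0,0,0,-1],
  [0,0,0.0015,0,0,0,-1],
  [0,0,0.0015,0,0,0,-1],
])

```text
clock: 13.43
position: [0.5592, 0.0245, 0.046]
ee_rot: [0.664, 0.748, 0.0, 0.0]
ft_force: [-0.4, -0.2, -0.5]
grip_width: 0.765
grasp_force: 33.4
```

```bash
python3 - <<'E'
from h import *
o=get_obs();print(o['position'].round(4),o['ft_force'].round(1))
c=grab('scene','6'); W=world(c); b,k=masks(c)
m=(W[...,2]<.042)&(W[...,2]>.029)&(np.hypot(W[...,0]-.558,W[...,1]-.025)<.12)&(k>0)&(c['depth']>0)
P=W[m]; print(len(P),rect(P[:,:2]),np.percentile(P[:,2],[5,50,95]).round(4))
cv2.imwrite('pics/s6.png',cv2.resize(c['color'][130:310,200:400,::-1],None,fx=3.3,fy=3.3,interpolation=2))
E
```

```text
[0.5592 0.0245 0.046 ] [-0.4 -0.2 -0.5]
1593 [591.   28.6 184.5 134.2 -83.9] [0.0339 0.0372 0.0395]
```

View pics/s6.png

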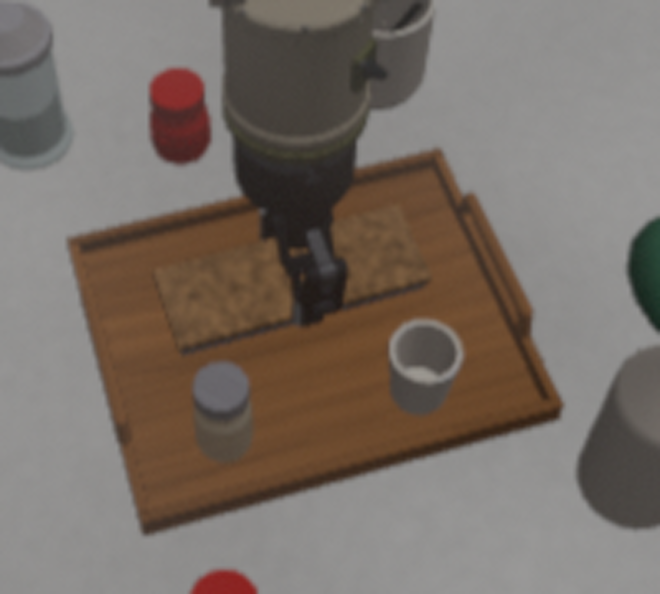

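The cork lies over the plate (corners at 160,270 and 425,280) about 2 mm above the rim. I'll lower it to contact and release.

Call:
jog_arm([
  [0,0,0.001,0,0,0,-1],
  [0,0,0.0015,0,0,0,-1],
  [0,0,0.002,0,0,0,-1],
  [0,0,0.002,0,0,0,-1],
])

```text
clock: 13.82
position: [0.5592, 0.0245, 0.0444]
ee_rot: [0.664, 0.748, 0.0, -0.0]
ft_force: [-3.8, -0.0, 9.6]
grip_width: 0.762
grasp_force: 34.3
```

Call:
jog_arm([
  [0,0,0,0,0,0,1],
  [0,0,0,0,0,0,1],
  [0,0,0,0,0,0,1],
  [0,0,0,0,0,0,1],
])

```text
clock: 14.15
position: [0.559, 0.0244, 0.0437]
ee_rot: [0.664, 0.748, -0.0, -0.0]
ft_force: [0.1, -1.2, -0.0]
grip_width: 1.006
grasp_force: 0.0
```

Call:
jog_arm([
  [0,0,-0.01,0,0,0,1],
  [0,0,-0.035,0,0,0,1],
  [0,0,-0.07,0,0,0,1],
  [0,0,-0.11,0,0,0,1],
  [0,0,-0.15,0,0,0,1],
])

```text
clock: 14.57
position: [0.5585, 0.0239, 0.1959]
ee_rot: [0.664, 0.747, -0.0, -0.0]
ft_force: [1.1, -0.0, -0.7]
grip_width: 0.999
grasp_force: 0.0
```

Call:
jog_arm([
  [-0.0223,-0.0119,0,0,0,0.0973,1],
  [-0.0447,-0.0237,0,0,0,0.1945,1],
  [-0.067,-0.0356,0,0,0,0.2918,1],
  [-0.0894,-0.0474,0,0,0,0.389,1],
  [-0.1117,-0.0593,0,0,0,0.4863,1],
])

```text
clock: 14.98
position: [0.5127, -0.0947, 0.1945]
ee_rot: [0.826, 0.564, 0.0, -0.0]
ft_force: [1.0, 0.4, -0.0]
grip_width: 0.998
grasp_force: 0.0
```

Call:
jog_arm([
  [-0.0253,0,0,0,0,0.0973,1],
  [-0.0506,0,0,0,0,0.1945,1],
  [-0.0758,0,0,0,0,0.2918,1],
  [-0.1011,0,0,0,0,0.389,1],
  [-0.1264,-0.0003,0,0,0,0.4863,1],
])

```text
clock: 15.4
position: [0.4669, -0.2125, 0.1945]
ee_rot: [0.937, 0.348, 0.0, -0.0]
ft_force: [0.1, -0.1, -0.0]
grip_width: 0.999
grasp_force: 0.0
```

Call:
jog_arm([
  [-0.0224,0.0118,0,0,0,0.0973,1],
  [-0.0448,0.0236,0,0,0,0.1945,1],
  [-0.0671,0.0353,0,0,0,0.2918,1],
  [-0.0895,0.0471,0,0,0,0.389,1],
  [-0.1119,0.0589,0,0,0,0.4863,1],
])

```text
clock: 15.82
position: [0.4212, -0.3302, 0.1945]
ee_rot: [0.994, 0.112, 0.0, -0.0]
ft_force: [-0.3, -0.6, -0.2]
grip_width: 0.998
grasp_force: 0.0
```

Call:
jog_arm([
  [0,0,0.03,0,0,0,1],
  [0,0,0.06,0,0,0,1],
  [0,0,0.09,0,0,0,1],
  [0,0,0.115,0,0,0,1],
  [0,0,0.12,0,0,0,1],
])

```text
clock: 16.23
position: [0.4201, -0.3279, 0.0708]
ee_rot: [0.993, 0.115, -0.002, -0.001]
ft_force: [-0.2, 1.0, -0.7]
grip_width: 1.001
grasp_force: 0.0
```

Call:
jog_arm([
  [0,0,0,0,0,0,1],
  [0,0,0,0,0,0,1],
])

```text
clock: 16.4
position: [0.4222, -0.3297, 0.0752]
ee_rot: [0.993, 0.115, 0.0, 0.0]
ft_force: [0.4, -0.6, -0.0]
grip_width: 1.002
grasp_force: 0.0
```

```bash
python3 - <<'E'
from h import *
o=get_obs();R=Ro.from_quat(o['ee_rot']).as_matrix();print(o['position'].round(4),'phi',np.degrees(np.arctan2(R[1,1],R[0,1])))
for n in('top','scene'):
    c=grab(n,'7'); W=world(c); b,k=masks(c)
    m=(W[...,2]<.045)&(W[...,2]>.027)&(np.hypot(W[...,0]-.558,W[...,1]-.025)<.105)&(k>0)&(c['depth']>0)
    m=cv2.morphologyEx(m.astype(np.uint8),cv2.MORPH_OPEN,np.ones((5,5)))>0
    P=W[m]; print(n,len(P),rect(P[:,:2]),np.percentile(P[:,2],[5,50,95]).round(4))
c=grab('wrist','3');W=worldfish(c); b,k=masks(c)
for ce,s,mm in comps(b,3000):
    P=W[mm&(c['depth']>0)]; print(ce,rect(P[:,:2]),np.percentile(P[:,2],[5,50,95]).round(4))
E
```

```text
[ 0.4222 -0.3297  0.0752] phi -76.84644401716467
top 1458 [559.   25.1 183.5  66.1 -83.3] [0.0301 0.0337 0.0371]
scene 2001 [558.5  25.  184.1  68.5 -83.1] [0.0324 0.0356 0.0378]
[277.62399359 214.95033046] [ 424.8 -331.7  173.1   59.5   13.1] [0.0099 0.011  0.0149]
```

Call:
jog_arm([
  [0,0,0.015,0,0,0,1],
  [0,0,0.03,0,0,0,1],
  [0,0,0.045,0,0,0,1],
  [0,0,0.052,0,0,0,1],
  [0,0,0.052,0,0,0,1],
])

```text
clock: 16.97
position: [0.4216, -0.3288, 0.0214]
ee_rot: [0.993, 0.115, -0.0, -0.0]
ft_force: [0.3, 0.8, 1.1]
grip_width: 0.998
grasp_force: 0.0
```

Call:
jog_arm([
  [0,0,0,0,0,0,-1],
  [0,0,0,0,0,0,-1],
  [0,0,0,0,0,0,-1],
  [0,0,0,0,0,0,-1],
  [0,0,0,0,0,0,-1],
], grip_force=60)

```text
clock: 17.38
position: [0.4225, -0.3298, 0.0233]
ee_rot: [0.993, 0.115, 0.001, 0.0]
ft_force: [-2.2, 1.8, 8.3]
grip_width: 0.684
grasp_force: 63.8
```

Call:
jog_arm([
  [0,0,-0.003,0,0,0,-1],
  [0,0,-0.01,0,0,0,-1],
  [0,0,-0.02,0,0,0,-1],
  [0,0,-0.027,0,0,0,-1],
  [0,0,-0.03,0,0,0,-1],
])

```text
clock: 17.8
position: [0.4224, -0.3295, 0.0533]
ee_rot: [0.993, 0.115, 0.001, 0.0]
ft_force: [0.2, -0.2, -2.6]
grip_width: 0.691
grasp_force: 65.4
```

Call:
jog_arm([
  [0,0,-0.01,0,0,0,-1],
  [0,0,-0.03,0,0,0,-1],
  [0,0,-0.055,0,0,0,-1],
  [0,0,-0.075,0,0,0,-1],
  [0,0,-0.09,0,0,0,-1],
])

```text
clock: 18.22
position: [0.4219, -0.3296, 0.1439]
ee_rot: [0.993, 0.114, 0.001, 0.0]
ft_force: [0.2, 0.4, -3.0]
grip_width: 0.686
grasp_force: 65.4
```

Call:
jog_arm([
  [0,0,-0.02,0,0,0,-1],
  [0,0,-0.03,0,0,0,-1],
  [0,0,-0.03,0,0,0,-1],
])

```text
clock: 18.47
position: [0.4226, -0.3298, 0.1739]
ee_rot: [0.993, 0.115, 0.002, 0.001]
ft_force: [0.5, -0.0, -2.8]
grip_width: 0.681
grasp_force: 65.4
```

```bash
python3 - <<'E'
from h import *
o=get_obs();R=Ro.from_quat(o['ee_rot']).as_matrix();p=o['position'];print(p.round(4),'phi',np.degrees(np.arctan2(R[1,1],R[0,1])),R[2].round(4))
u=np.array([np.cos(np.radians(13.2)),np.sin(np.radians(13.2))])
for n in('top','scene'):
    c=grab(n,'8'); W=world(c); b,k=masks(c)
    m=(W[...,2]<.2)&(W[...,2]>.1)&(np.hypot(W[...,0]-p[0],W[...,1]-p[1])<.12)&(b>0)&(c['depth']>0)
    P=W[m]; s=(P[:,:2]-p[:2])@u; print(n,len(P),rect(P[:,:2]),np.percentile(P[:,2],[5,50,95]).round(4),'along',s.min(),s.max(), 'z ends',np.median(P[s>.05,2]),np.median(P[s<-.05,2]) if (s<-.05).any() else 0)
c=grab('wrist','4');W=worldfish(c); b,k=masks(c)
for ce,s,mm in comps(b,3000):
    P=W[mm&(c['depth']>0)];s=(P[:,:2]-p[:2])@u; print(ce,rect(P[:,:2]),np.percentile(P[:,2],[5,50,95]).round(4),s.min(),s.max())
cv2.imwrite('pics/w4.png',c['color'][:,:,::-1])
E
```

```text
[ 0.4226 -0.3298  0.1739] phi -76.82698247427687 [ 0.0029  0.0016 -1.    ]
top 1155 [ 420.4 -324.5  179.1   62.4    9.6] [0.1594 0.1627 0.167 ] along -0.0911592817551681 0.0874536837923103 z ends 0.16278533653271687 0.16254924930176226
scene 1428 [ 422.2 -328.8  180.3   59.9   12.8] [0.1606 0.1625 0.1664] along -0.09015125566522825 0.09008749974168546 z ends 0.16264781085520924 0.1625010568103999
[275.31490103 208.3150831 ] [ 445.  -324.6  130.3   59.7   13.1] [0.1579 0.159  0.163 ] -0.04215027554938776 0.08815677198425796
```

View pics/w4.png

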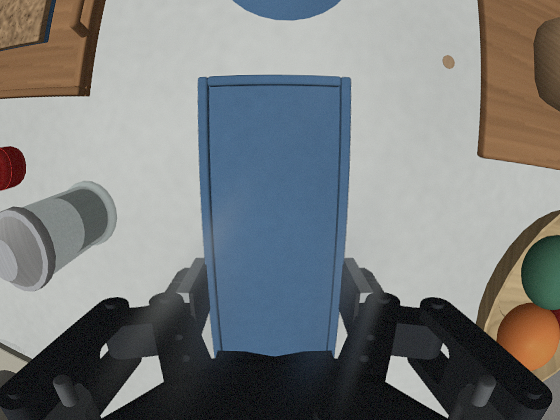

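Plate is held level, centred and square between the fingers (x 198–351, far end at row 76), well side up. I'm carrying it over the cork and lowering to just above it.

Call:
jog_arm([
  [0.0142,-0.021,0,0,0,-0.0973,-1],
  [0.0284,-0.0419,0,0,0,-0.1946,-1],
  [0.0427,-0.0629,0,0,0,-0.2919,-1],
  [0.0569,-0.0838,0,0,0,-0.3892,-1],
  [0.0711,-0.1048,0,0,0,-0.4865,-1],
])

```text
clock: 19.03
position: [0.4668, -0.2096, 0.1707]
ee_rot: [0.936, 0.353, -0.001, -0.0]
ft_force: [0.7, -0.2, -1.8]
grip_width: 0.686
grasp_force: 65.5
```

Call:
jog_arm([
  [0.0224,-0.0119,0,0,0,-0.0973,-1],
  [0.0448,-0.0238,0,0,0,-0.1946,-1],
  [0.0671,-0.0356,0,0,0,-0.2919,-1],
  [0.0895,-0.0475,0,0,0,-0.3892,-1],
  [0.1119,-0.0594,0,0,0,-0.4865,-1],
])

```text
clock: 19.45
position: [0.5121, -0.0914, 0.1705]
ee_rot: [0.823, 0.568, -0.001, -0.001]
ft_force: [0.6, 0.5, -3.1]
grip_width: 0.684
grasp_force: 65.5
```

Call:
jog_arm([
  [0.0253,0,0,0,0,-0.0973,-1],
  [0.0507,0,0,0,0,-0.1946,-1],
  [0.076,0,0,0,0,-0.2919,-1],
  [0.1014,0,0,0,0,-0.3892,-1],
  [0.1267,-0.0002,0,0,0,-0.4865,-1],
])

```text
clock: 19.87
position: [0.5575, 0.0268, 0.1702]
ee_rot: [0.662, 0.749, -0.001, -0.001]
ft_force: [-0.1, -0.1, -2.5]
grip_width: 0.688
grasp_force: 65.5
```

Call:
jog_arm([
  [0,0,0.01,0,0,0,-1],
  [0,0,0.03,0,0,0,-1],
  [0,0,0.05,0,0,0,-1],
  [0,0,0.06,0,0,0,-1],
  [0,0,0.06,0,0,0,-1],
])

```text
clock: 20.28
position: [0.5559, 0.0253, 0.1086]
ee_rot: [0.664, 0.748, -0.002, -0.002]
ft_force: [-0.9, -0.7, -2.4]
grip_width: 0.684
grasp_force: 65.5
```

Call:
jog_arm([
  [0,0,0,0,0,0,-1],
  [0,0,0,0,0,0,-1],
])

```text
clock: 20.45
position: [0.5584, 0.0254, 0.1125]
ee_rot: [0.664, 0.748, 0.0, 0.0]
ft_force: [-0.6, -0.4, -2.7]
grip_width: 0.689
grasp_force: 65.5
```

```bash
python3 - <<'E'
from h import *
o=get_obs();R=Ro.from_quat(o['ee_rot']).as_matrix();p=o['position'];print(p.round(4),'phi',np.degrees(np.arctan2(R[1,1],R[0,1])),R[2].round(4))
for n in('top','scene'):
    c=grab(n,'9'); W=world(c); b,k=masks(c)
    m=(W[...,2]<.13)&(W[...,2]>.07)&(np.hypot(W[...,0]-p[0],W[...,1]-p[1])<.12)&(b>0)&(c['depth']>0)
    P=W[m]; print(n,len(P),rect(P[:,:2]),np.percentile(P[:,2],[5,50,95]).round(4))
E
```

```text
[0.5584 0.0254 0.1125] phi 6.7651453313259875 [ 0.e+00  9.e-04 -1.e+00]
top 176 [558.3  24.9 178.1  58.1 -83.3] [0.0981 0.1019 0.1061]
scene 1334 [559.3  23.7 176.5  59.5 -83. ] [0.1013 0.1032 0.107 ]
```

Call:
jog_arm([
  [0,0,0.01,0,0,0,-1],
  [0,0,0.023,0,0,0,-1],
  [0,0,0.036,0,0,0,-1],
  [0,0,0.045,0,0,0,-1],
  [0,0,0.049,0,0,0,-1],
])

```text
clock: 20.97
position: [0.5567, 0.0255, 0.0604]
ee_rot: [0.664, 0.748, -0.001, -0.001]
ft_force: [-0.2, -0.2, -2.6]
grip_width: 0.684
grasp_force: 65.5
```

Call:
jog_arm([
  [0,0,0.001,0,0,0,-1],
  [0,0,0.002,0,0,0,-1],
  [0,0,0.003,0,0,0,-1],
  [0,0,0.004,0,0,0,-1],
  [0,0,0.004,0,0,0,-1],
])

```text
clock: 21.38
position: [0.5581, 0.0256, 0.059]
ee_rot: [0.664, 0.748, 0.0, 0.0]
ft_force: [-1.3, -0.1, -1.8]
grip_width: 0.681
grasp_force: 65.5
```

Call:
jog_arm([
  [0,0,0.0005,0,0,0,-1],
  [0,0,0.001,0,0,0,-1],
  [0,0,0.0015,0,0,0,-1],
  [0,0,0.0015,0,0,0,-1],
])

```text
clock: 21.72
position: [0.5579, 0.0257, 0.0573]
ee_rot: [0.664, 0.748, 0.0, -0.0]
ft_force: [0.4, 0.3, -3.1]
grip_width: 0.684
grasp_force: 65.5
```

Call:
jog_arm([
  [0,0,0.0005,0,0,0,-1],
  [0,0,0.001,0,0,0,-1],
  [0,0,0.001,0,0,0,-1],
])

```text
clock: 21.97
position: [0.558, 0.0256, 0.0564]
ee_rot: [0.664, 0.748, 0.0, -0.0]
ft_force: [-0.3, 0.4, -0.8]
grip_width: 0.687
grasp_force: 65.6
```

Contact is beginning. I'll press very slightly more, then release and rise.

Call:
jog_arm([
  [0,0,0.0005,0,0,0,-1],
  [0,0,0.0005,0,0,0,-1],
  [0,0,0.0005,0,0,0,-1],
])

```text
clock: 22.22
position: [0.558, 0.0257, 0.0564]
ee_rot: [0.664, 0.748, 0.0, -0.0]
ft_force: [-4.0, 0.1, 6.4]
grip_width: 0.683
grasp_force: 66.4
```

Call:
jog_arm([
  [0,0,0,0,0,0,1],
  [0,0,0,0,0,0,1],
  [0,0,0,0,0,0,1],
  [0,0,0,0,0,0,1],
  [0,0,0,0,0,0,1],
])

```text
clock: 22.63
position: [0.558, 0.0257, 0.0558]
ee_rot: [0.664, 0.748, 0.0, -0.0]
ft_force: [0.2, -0.1, -0.1]
grip_width: 1.003
grasp_force: 0.0
```

Call:
jog_arm([
  [0,0,-0.01,0,0,0,1],
  [0,0,-0.035,0,0,0,1],
  [0,0,-0.07,0,0,0,1],
  [0,0,-0.11,0,0,0,1],
  [0,0,-0.15,0,0,0,1],
])

```text
clock: 23.05
position: [0.5574, 0.0251, 0.208]
ee_rot: [0.664, 0.747, -0.0, -0.0]
ft_force: [0.8, 0.5, -0.3]
grip_width: 1.0
grasp_force: 0.0
```

Call:
jog_arm([
  [-0.035,0,0,0,0,0,1],
  [-0.07,0,0,0,0,0,1],
  [-0.105,0,0,0,0,0,1],
  [-0.14,0,0,0,0,0,1],
  [-0.175,0,0,0,0,0,1],
])

```text
clock: 23.47
position: [0.5787, -0.1497, 0.2068]
ee_rot: [0.664, 0.748, 0.0, 0.0]
ft_force: [0.8, 1.0, 1.2]
grip_width: 1.001
grasp_force: 0.0
```

```bash
python3 - <<'E'
from h import *
for n in('top','scene'):
    c=grab(n,'10'); W=world(c); b,k=masks(c); D=np.hypot(W[...,0]-.558,W[...,1]-.025)<.12
    for nm,m in(('plate',(W[...,2]>.03)&(W[...,2]<.07)&(b>0)),('cork',(W[...,2]>.026)&(W[...,2]<.045)&(k>0))):
        P=W[m&D&(c['depth']>0)]; print(n,nm,len(P),rect(P[:,:2]),np.percentile(P[:,2],[5,50,95]).round(4))
    m=(W[...,2]>.06)&(W[...,2]<.09)&(np.hypot(W[...,0]-.6425,W[...,1]+.286)<.05)&(c['depth']>0)
    P=W[m];print('jar',P.mean(0).round(4) if len(P) else None)
    cv2.imwrite(f'pics/{n}10.png',c['color'][:,:,::-1])
E
```

```text
top plate 1279 [557.5  25.1 177.6  57.8 -83.2] [0.0413 0.0449 0.0496]
top cork 117 [567.2  26.2 185.4 183.4   7.3] [0.0269 0.0331 0.038 ]
jar None
scene plate 1594 [558.5  24.2 176.3  59.4 -83.4] [0.0445 0.0469 0.0506]
scene cork 411 [567.8  25.7 184.2 180.8 -84.2] [0.0271 0.0346 0.0374]
jar [ 0.6435 -0.2836  0.0721]
```

View pics/scene10.png

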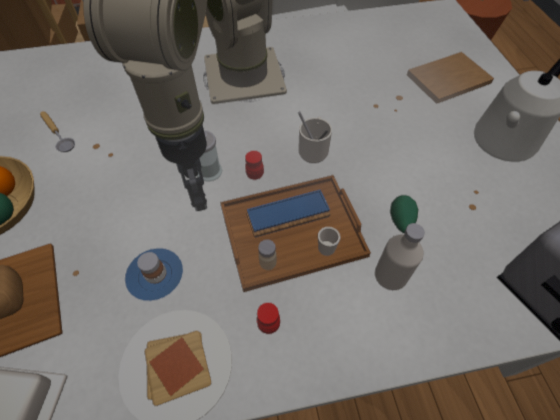

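The plate sits squarely on the cork (288,212), the jar stands on the saucer (150,266), and nothing else has moved. The arm is still settling, so I'll rest for a few rows and then hand in.

Call:
jog_arm([
  [0,0,0,0,0,0,1],
  [0,0,0,0,0,0,1],
  [0,0,0,0,0,0,1],
])

```text
clock: 23.82
position: [0.5789, -0.1466, 0.2059]
ee_rot: [0.663, 0.748, 0.0, -0.0]
ft_force: [-0.4, 1.0, 0.8]
grip_width: 1.001
grasp_force: 0.0
```

```bash
python3 -c "
from workcell import workorder
print(workorder.hand_in())"
```

```text
the job is handed in; nothing more can be done
None
```

The job is handed in at about 24 s of the 72 s allowed: the jar stands upright on the saucer, and the cork and the upper plate lie squarely on the lower plate, within about 1–2 mm by the cameras; the hand-in returned no verdict.

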